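# Tip an L-shaped heat sink onto its foot and slide it home under the clamp rail

## Task

The aluminium L-shaped heat sink lies on its finned leg in front of the blue clamp rail. Tip it over its corner, towards the rail, so that it stands on its slotted foot; keep the corner on the desk all the while and let it come down gently, not flung over. Then slide it along the desk until the toe of the foot is fully home and square against the stop under the rail's lip, without ramming the rail, and leave everything else where it stands.

Things in the scene. Friction and masses are not known exactly. Their poses are not given: they have to be found in the camera images.
- heatsink: Loose L-shaped aluminium heat sink, 80 mm wide. Origin: middle of the outer corner edge. Own x runs along that edge, +y along the finned leg (95 mm long, 6 mm plate at own z 0 to 6), +z along the foot (85 mm long, 6 mm plate at own y 0 to 6). At the start own z is up and the foot stands up at the rail end; on its foot it is turned +90 deg about own x: own y up, own z to the rail.
- foot_bar (a point): Point on the foot's inner face (own 0, 6, 72 mm), on the full-width solid bar 59 to 85 mm from the corner; below it is a 44 mm wide window. Pushed here towards the rail, the part tips about its corner, which has a black non-slip strip (friction 0.64 to 0.96); pushed much lower it slides. Past about 65 degrees it drops onto the foot by itself. Axes as the heat sink's.
- leg_back (a point): Middle of the finned leg's plain outer face (own 0, 45, 0 mm): underneath at the start, on the side away from the rail once the part stands. On the inner side seven fins, 18 mm high, run from 8 to 48 mm from the corner. Mass about 0.3 to 0.52 kg; standing, it slides with a push of 2 to 5 N in the lower half of this face; pushed high, it leans forward over its toe. Axes as the heat sink's.
- toe (a point): middle of the toe end of the heat sink's foot: own coordinates 0, 3, 85 mm of the heat sink; axes as the heat sink's
- rail: Blue steel clamp rail screwed to the desk, 180 mm long. Origin: on its upright stop face, at desk height, mid-length. Own x runs along the rail, own +y from the stop face out to the heat sink, own z up. Its lip overhangs the stop face by 12 mm, underside 16 mm and top 26 mm above the desk, so the 6 mm foot passes under it. Behind the stop face: 16 mm of rail, screw tabs to 52 mm.
- white_bottle: white plastic bottle with orange cap, 71 mm across, 161 mm tall; a bystander, origin at the middle of its underside
- brown_bottle: dark brown bottle with white cap, 82 mm across, 192 mm tall; a bystander, origin at the middle of its underside
- roll: roll of beige labels, 73 x 86 x 62 mm; a bystander, origin at the middle of its underside
- dial_gauge: round white dial gauge lying flat, 64 x 90 x 28 mm; a bystander, origin at the middle of its underside
- tape: roll of black tape lying flat, 55 mm across, 19 mm high; a bystander, origin at the middle of its underside
- foil: crumpled foil ball, about 58 mm across, 46 mm high; a bystander, origin at the middle of its underside

How it is judged:
By the outcome, as a careful person would: the job done as asked, in the order asked, and still so for the second after the job is handed in, with the robot touching nothing.
It also fails if it takes over 58 s, if anything falls off the work surface, if the arm or the gripper's body presses on something with over 40 N, if the wrist force passes 120 N, or if a joint passes its speed limit or range.

## Robot

A 6-joint arm with a two-finger parallel gripper is mounted at the origin on a cart in front of the work surface, level with it; the furniture and walls round the work are solid. World frame = base frame: x ahead of the robot, y to its left, z up, the work surface at z = 0. Lengths are in m, angles in rad, forces in N, time in s.
With the tool pointing down it reaches from about 0.3 to 0.825 m from the base axis. Payload 5.4 kg.
Tool frame: the origin (TCP) lies midway between the tips of the shut fingers; the grasp point (between the pads) lies 19 mm behind it; z points along the fingers, y is the line along which they close (so a half turn about z gives the same grasp; the last joint's range is limited). The gripper opens to 92 mm and grips with 3 to 60 N. Pads are 20 mm wide; open, the fingers measure 128 mm over their backs; the gripper's body (75 mm by 189 mm) begins 69 mm behind the grasp point.
Start: joints at [-1.442, 0.158, 1.597, -0, 1.386, -0.21], TCP at [0.191, -0.542, 0.215] pointing down, gripper open.
Joint ranges: [-2.91, 2.91], [-0.94, 2.29], [0.18, 2.7], [-1.29, 4.43], [0.17, 2.64], [-3, 3]. Speed limits (rad/s): [2.57, 2.57, 3.14, 3.14, 3.14, 3.14].

## Interface

Orientations are given as a 3x3 rotation matrix whose columns are the frame's x, y, z axes.
In Python, from station import manip gives the robot as it stands.
- The arm moves only by the shell command python3 -m handwheel 'ROWS'. ROWS is JSON, a list of rows, each a list of 3 entries, a list of its own where there are three numbers: the finger opening in m, from 0 to 0.0919, then the shift along the tool's x, y, z in m, then the turn, a rotation vector about the tool's x, y, z in rad. In form: [[claw, [tx, ty, tz], [rx, ry, rz]], ...]. A call has exactly 10 rows; each row shifts and turns the commanded pose from where the row before left it, along the tool's axes as they then stand; what a row does not reach is not made up. A row lasts 1/8 s, in which the tool goes at most 62.5 mm and 10.7 degrees, less where a joint would pass 70% of its speed; a pose out of reach is approached as far as the arm can. A call with a gripper value outside its range is refused whole. The fingers move at their own pace and stop on an object; the grip force is fixed at half the most. Time passes only in rows, so rows that do not move let the fingers close, or fill a call up. It gives the time, the measured TCP pose, the force, the opening and the grip force at its end, in the units of the state.
- manip.read_state(): the state, without advancing time (a new reading comes with each control period).
- manip.grab_frame(name): name is "scene" or "side" or "wrist"; returns a dict with "pixels" (400x640x3 uint8, red, green, blue), "fx", "fy", "cx", "cy" (pixels), "world_from_camera" (4x4, takes a point from camera to world coordinates); the wrist camera has in their place "tool_from_camera" (4x4, takes a point from camera to tool coordinates, whose origin is the TCP and whose axes are the flange's). Camera axes: x right, y down, z forward; pixel columns grow to the right and rows downward; lengths in m; the calibration is good to about 2 mm. A picture is of the moment at which its call begins: read the wrist's pose just before it. There is no depth.
- manip.hand_in(): hands the job in; it is judged then, once.
The state is a dict: "clock": time; "joint_positions": joint angles; "dq": joint speeds; "effort": joint torques, N m; "tcp_pos": TCP position; "orientation": TCP orientation; "contact_force": force on the tool from outside, world axes, zero at the start; "torque": the same for the moment, N m; "opening": finger opening in m; "grasp_force": force on a finger pad.
Only numpy, scipy, OpenCV 4.12 (cv2) and the standard library are available. Lean on these libraries where they do the work, as an engineer would, in place of code of your own. Each camera call takes 0.05 s, during which the arm holds its last target. There are 200 camera calls.

## Working session

There is one attempt and no reset: what is moved stays moved. The work goes in short steps, Python scripts to look and compute and a shell command to move; the robot and the scene stay as the last step left them, time stands still between calls to the robot, and variables do not carry over. Pictures are saved under pics/ and viewed, at most 10 in all, crops included, and the job is handed in when it is done.

```bash
mkdir -p pics; cat > h.py <<'E'
import numpy as np, cv2
from station import manip
def shot(n,f):
    d=manip.grab_frame(n); cv2.imwrite('pics/'+f,cv2.cvtColor(np.asarray(d['pixels'],np.uint8),cv2.COLOR_RGB2BGR)); return d
def ray(d,u,v,z,T=None):
    T=np.array(d['world_from_camera'] if T is None else T)
    r=T[:3,:3]@np.array([(u-d['cx'])/d['fx'],(v-d['cy'])/d['fy'],1.]); o=T[:3,3]
    return o+r*(z-o[2])/r[2]
E
python3 - <<'E'
from h import *
for n in('scene','side'):
    d=shot(n,n+'0.png'); print(n,d['fx'],d['cx'],d['cy'],np.round(d['world_from_camera'],3).tolist())
    import pickle; d['pixels']=None; pickle.dump(d,open(n+'.pkl','wb'))
s=manip.read_state(); print(s)
E
```

```text
scene 374.15970329759847 327.53193493790855 204.9150176053317 [[-0.594, -0.302, 0.746, -0.139], [-0.804, 0.238, -0.544, 0.638], [-0.013, -0.923, -0.384, 0.443], [0.0, 0.0, 0.0, 1.0]]
side 493.7560948837972 319.56506561531484 205.7549369717461 [[-0.856, -0.251, 0.453, -0.141], [-0.517, 0.438, -0.735, 1.283], [-0.014, -0.863, -0.505, 0.877], [0.0, 0.0, 0.0, 1.0]]
{'clock': 0.1, 'joint_positions': array([-1.44207377e+00,  1.58996383e-01,  1.59810304e+00, -2.07971780e-05,
        1.38621808e+00, -2.10080534e-01]), 'dq': array([-0.00105228, -0.00251237, -0.00282637,  0.00104616,  0.00079281,
       -0.00093193]), 'effort': array([-2.56546673e-04, -3.86502886e+01, -3.22957993e+01,  7.02533824e-02,
        3.39167879e-02, -5.12387692e-05]), 'tcp_pos': array([ 0.19101505, -0.54173662,  0.21371321]), 'orientation': array([[ 9.43151909e-01,  3.32361878e-01, -2.41689286e-04],
       [ 3.32361792e-01, -9.43150424e-01,  1.70795576e-03],
       [ 3.39710032e-04, -1.69119002e-03, -9.99998512e-01]]), 'contact_force': array([-0.32583233,  0.25553357, -0.03407746]), 'torque': array([0.00301817, 0.02065093, 0.01983743]), 'grasp_force': 0.0, 'opening': 0.09164675540209004}
```

View pics/scene0.png

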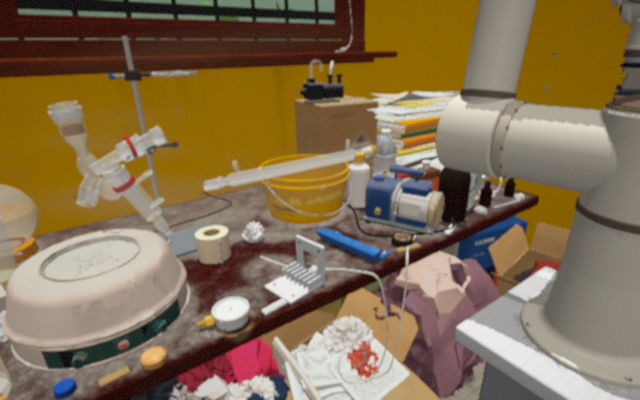

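View pics/side0.png

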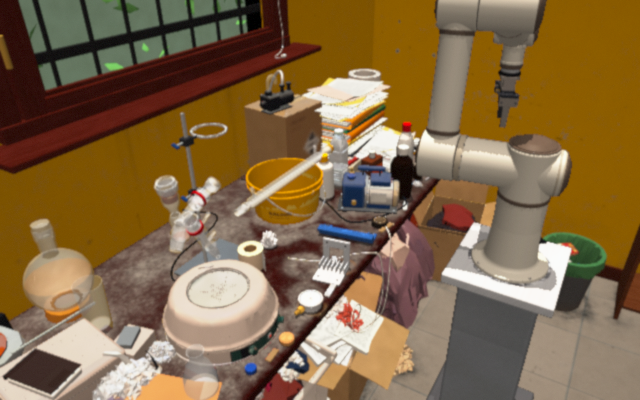

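The heat sink is at scene (300,275) and side (335,260), with its foot up on the rail side. The rail is at scene (350,245) and side (347,234). I'll enlarge both to read the corners.

```bash
python3 - <<'E'
import cv2,numpy as np
a=cv2.imread('pics/scene0.png')[220:320,250:400]; b=cv2.imread('pics/side0.png')[215:300,300:400]
a=cv2.resize(a,(750,500),interpolation=3); cv2.imwrite('pics/a.png',a)
cv2.imwrite('pics/b.png',cv2.resize(b,(700,595),interpolation=3))
E
```

```text
(no output)
```

View pics/a.png

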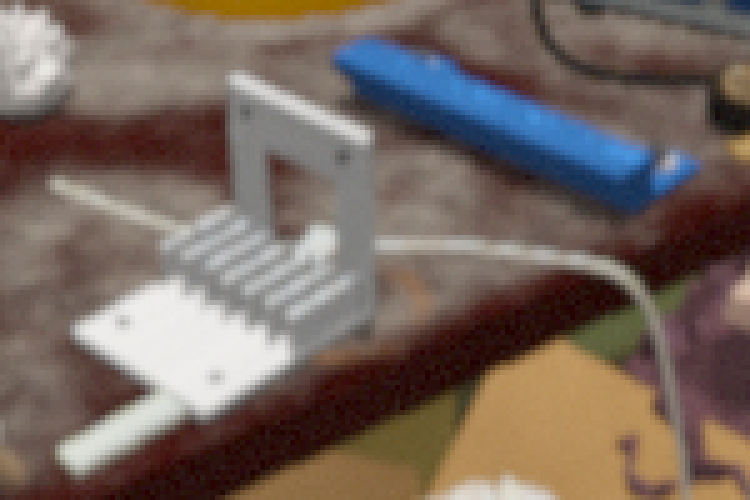

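View pics/b.png

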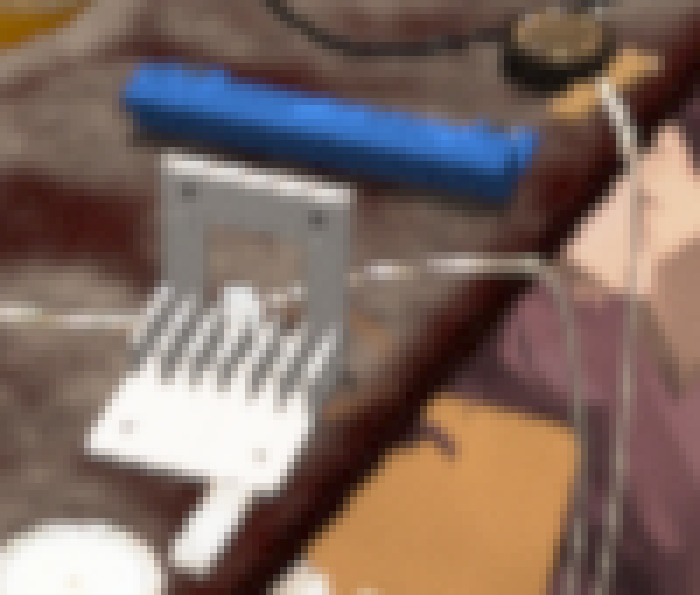

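```bash
python3 - <<'E'
from h import *
import pickle
S=pickle.load(open('scene.pkl','rb'));D=pickle.load(open('side.pkl','rb'))
def P(d):
    T=np.linalg.inv(d['world_from_camera']); K=np.array([[d['fx'],0,d['cx']],[0,d['fy'],d['cy']],[0,0,1]]); return K@T[:3]
pts={'footL':((230,74),(163,160),.085),'footR':((373,133),(355,190),.085),'legL':((73,328),(88,450),.004),'legR':((203,416),(275,492),.004),
'lipL16':((355,96),(133,130),.016),'lipR16':((635,213),(510,203),.016)}
for k,(a,b,z) in pts.items():
    a=np.array(a)/5+[250,220]; b=np.array(b)/7+[300,215]
    X=cv2.triangulatePoints(P(S),P(D),a.reshape(2,1),b.reshape(2,1))[:,0]
    print(k,np.round(X[:3]/X[3],4),ray(S,*a,z).round(4),ray(D,*b,z).round(4))
E
```

```text
footL [0.4669 0.2786 0.0836] [0.4654 0.2793 0.085 ] [0.4656 0.2808 0.085 ]
footR [0.387  0.2621 0.0858] [0.3877 0.2618 0.085 ] [0.3877 0.2606 0.085 ]
legL [0.4492 0.3685 0.0034] [0.4505 0.3674 0.004 ] [0.4481 0.3702 0.004 ]
legR [0.3718 0.3541 0.0025] [0.3698 0.3552 0.004 ] [0.371  0.3554 0.004 ]
lipL16 [ 0.5616  0.1487 -0.008 ] [0.5246 0.1744 0.016 ] [0.5425 0.1796 0.016 ]
lipR16 [ 0.3813  0.1234 -0.0009] [0.3625 0.1415 0.016 ] [0.3709 0.1467 0.016 ]
```

The heat-sink points agree between the two views: heights 85 and 4 mm, width 80 mm, yaw about 11°. The lip points don't agree, so I'll view it from above with the wrist camera.

```bash
python3 -m handwheel '[[0.0919,[0,0,-0.05],[0,0,0]],[0.0919,[0,0,-0.05],[0,0,0]],[0.0919,[0,0,-0.04],[0,0,0]],[0.0919,[0.035,-0.047,0],[0,0,0]],[0.0919,[0.035,-0.047,0],[0,0,0]],[0.0919,[0.035,-0.047,0],[0,0,0]],[0.0919,[0.035,-0.047,0],[0,0,0]],[0.0919,[0.035,-0.047,0],[0,0,0]],[0.0919,[0.035,-0.047,0],[0,0,0]],[0.0919,[0.035,-0.047,0],[0,0,0]]]'
python3 -m handwheel '[[0.0919,[0.035,-0.047,0],[0,0,0]],[0.0919,[0.035,-0.047,0],[0,0,0]],[0.0919,[0.035,-0.047,0],[0,0,0]],[0.0919,[0.035,-0.047,0],[0,0,0]],[0.0919,[0.035,-0.047,0],[0,0,0]],[0.0919,[0.035,-0.047,0],[0,0,0]],[0.0919,[0.03,-0.047,0],[0,0,0]],[0.016,[0,0,0],[0,0,0.1]],[0.016,[0,0,0],[0,0,0.047]],[0.016,[0,0,0],[0,0,0]]]'
python3 - <<'E'
from h import *
import pickle
s=manip.read_state(); d=shot('wrist','w1.png'); 
T=np.eye(4);T[:3,:3]=s['orientation'];T[:3,3]=s['tcp_pos'];d['world_from_camera']=T@d['tool_from_camera'];d['pixels']=None
pickle.dump(d,open('w1.pkl','wb')); print(s['tcp_pos'],s['orientation'],s['joint_positions'],s['clock'],s['contact_force'])
print(np.round(d['tool_from_camera'],3),d['fx'])
E
```

```text
clock: 1.35
tcp_pos: [0.3128, -0.1487, 0.3543]
orientation: [[0.943, 0.331, 0.0], [0.331, -0.943, 0.0], [0.0, -0.0, -1.0]]
contact_force: [2.0, -0.3, 0.4]
opening: 0.0921
grasp_force: 0.0
clock: 2.6
tcp_pos: [0.4296, 0.2396, 0.3541]
orientation: [[0.981, 0.191, -0.001], [0.191, -0.981, -0.0], [-0.001, 0.0, -1.0]]
contact_force: [0.9, 0.1, -0.3]
opening: 0.0635
grasp_force: 0.0
[0.42959342 0.23959074 0.35411613] [[ 9.81495407e-01  1.91483278e-01 -9.58971619e-04]
 [ 1.91483128e-01 -9.81495874e-01 -2.46735746e-04]
 [-9.88472456e-04  5.85431160e-05 -9.99999510e-01]] [ 2.62504867e-01 -1.14070726e-01  1.60278740e+00  1.06067965e-05
  1.65386612e+00  1.64062893e+00] 2.6 [ 0.87114516  0.14483421 -0.32961193]
[[ 0.001 -0.962 -0.272  0.075]
 [ 1.     0.001  0.001  0.   ]
 [-0.    -0.272  0.962 -0.17 ]
 [ 0.     0.     0.     1.   ]] 324.14332229456335
```

View pics/w1.png

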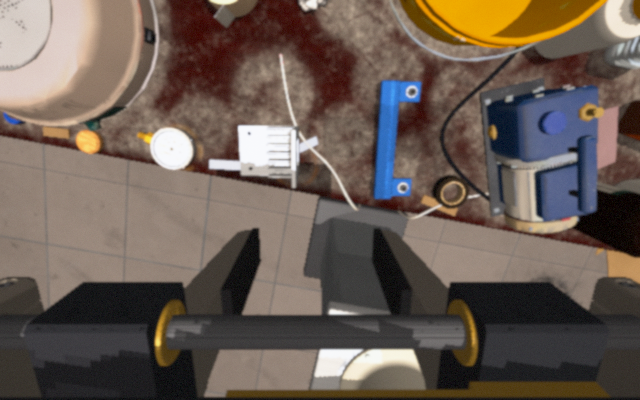

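Wrist view: the heat sink is at about (270,150), with the rail's bar from (390,82) to (380,197). The dial gauge is at (170,148) and the tape at (450,192). Next I'll measure the rail's lip edge and the heat sink's outline.

```bash
python3 - <<'E'
from h import *
import pickle
d=pickle.load(open('w1.pkl','rb')); im=cv2.imread('pics/w1.png'); hsv=cv2.cvtColor(im,cv2.COLOR_BGR2HSV)
m=cv2.inRange(hsv,(100,120,60),(125,255,255)); m[:, :365]=0; m[:,425:]=0
rows=range(90,192,6); L=[]
for r in rows:
    c=np.where(m[r])[0]; 
    L.append((c.min(),r)); 
    if r%4==2: print(r,c.min(),c.max(),im[r,c.min()-1:c.min()+8,0])
ys,xs=np.where(m); print('v range',ys.min(),ys.max())
E=np.array([ray(d,u,v,.018)[:2] for u,v in L]); vx,vy,x0,y0=cv2.fitLine(E.astype(np.float32),cv2.DIST_HUBER,0,.01,.01).ravel()
if vx<0: vx,vy=-vx,-vy
print('lip edge dir deg',np.degrees(np.arctan2(vy,vx)),E[0],E[-1])
n=np.array([-vy,vx]); yaw=np.arctan2(vy,vx)
for v in(ys.min(),ys.max()): print(ray(d,390,v,.02))
# heatsink
g=cv2.inRange(hsv,(0,0,120),(180,60,255)); g[:,:230]=0; g[:,312:]=0; g[:115]=0;g[195:]=0
for r in range(128,186,6): c=np.where(g[r])[0]; print(r,c.min(),c.max(),im[r,286:306].mean(1).astype(int))
F=np.array([.4266,.2706]);print('foot-inner-top mid dist to lip',n@(F-[x0,y0]))
E
```

```text
90 380 420 [ 58  93 147 192 214 219 219 218 220]
102 380 417 [ 87 135 181 208 216 218 218 218 218]
114 379 397 [ 67 113 150 178 191 189 193 190 188]
126 378 397 [ 54  92 135 170 189 191 191 189 190]
138 377 395 [ 53  90 138 171 188 191 189 191 191]
150 376 394 [ 44  77 126 164 183 189 190 188 187]
162 375 393 [ 38  71 121 161 179 185 187 186 188]
174 375 392 [ 73 112 149 176 184 188 185 186 187]
186 374 410 [ 63  99 133 163 177 184 182 183 186]
v range 80 198
lip edge dir deg 10.254713 [0.54243811 0.16453379] [0.39815247 0.13803024]
[0.55864049 0.1539193  0.02      ]
[0.38411482 0.10829069 0.02      ]
128 237 294 [232 233 233 232 229 219 187 160 133 114 101  95  90  90  94  98  97  99
  96  91]
134 237 303 [231 219 198 181 190 224 244 248 243 212 142 106 132 187 214 194 149 119
 105  96]
140 238 311 [246 235 216 197 200 228 244 248 243 219 192 204 187 137 115 130 165 201
 216 205]
146 238 311 [242 235 220 198 206 231 245 249 244 226 219 226 219 211 222 229 231 230
 230 231]
152 238 304 [207 196 178 161 177 222 243 247 244 222 208 219 208 180 166 151 138 123
 110 104]
158 239 299 [215 210 188 167 173 219 242 247 244 221 205 216 194 129  68  50  51  55
  55  62]
164 230 298 [247 243 230 207 204 228 243 248 243 219 177 155 129  81  48  39  39  40
  40  40]
170 230 296 [184 186 185 186 187 195 209 220 219 188 134  90  71  63  58  52  52  53
  49  53]
176 263 295 [143 143 145 144 148 158 176 185 178 147 105  77  80  82  77  78  74  75
  77  76]
182 230 295 [ 54  60  52  59  78 119 160 181 175 148 107  78  69  67  67  74  74  73
  73  69]
foot-inner-top mid dist to lip 0.12537797034351658
```

```bash
python3 -c "
import cv2
a=cv2.imread('pics/w1.png')[70:210,220:430]; cv2.imwrite('pics/c.png',cv2.resize(a,(798,532),interpolation=3))"
```

```text
(no output)
```

View pics/c.png

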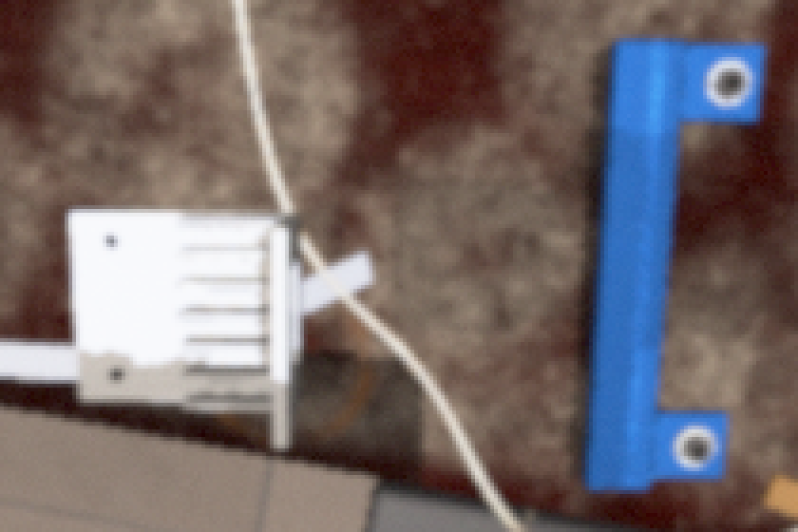

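```bash
python3 - <<'E'
from h import *
import pickle
d=pickle.load(open('w1.pkl','rb'))
f=lambda x,y,z: ray(d,x/3.8+220,y/3.8+70,z)[:2]
A=f(270,215,.085);B=f(270,450,.085);C=f(70,210,.006);D=f(77,402,.006)
for P,Q in((A,B),(C,D)): print(P.round(4),Q.round(4),np.linalg.norm(P-Q).round(4),np.degrees(np.arctan2(*(P-Q)[::-1])).round(1),((P+Q)/2).round(4))
lip=[f(612,45,.021),f(588,485,.021)]; print(np.round(lip,4), np.degrees(np.arctan2(*(lip[0]-lip[1])[::-1])))
yaw=np.radians(10.5); x=np.array([np.cos(yaw),np.sin(yaw)]);t=np.array([x[1],-x[0]])
L=np.mean(lip,0); M=(A+B)/2
print('stop mid',L+.012*t,'foot inner->lip',(L-M)@t,'lateral',(M-L)@x)
E
```

```text
[0.4699 0.2808] [0.3865 0.2663] 0.0846 9.9 [0.4282 0.2735]
[0.4499 0.3667] [0.3704 0.3534] 0.0806 9.5 [0.4102 0.36  ]
[[0.5535 0.1663]
 [0.3802 0.1329]] 10.917066131312296
stop mid [0.46906694 0.1378238 ] foot inner->lip 0.12888163355557203 lateral -0.015469019025509491
```

```bash
python3 -m handwheel '[[0.016,[0.002,-0.035,0],[0,0,0]],[0.016,[0.002,-0.035,0],[0,0,0]],[0.016,[0,0,0.05],[0,0,0]],[0.016,[0,0,0.05],[0,0,0]],[0.016,[0,0,0.05],[0,0,0]],[0.016,[0,0,0.04],[0,0,0]],[0.016,[0,0,0],[0,0,0]],[0.016,[0,0,0],[0,0,0]],[0.016,[0,0,0],[0,0,0]],[0.016,[0,0,0],[0,0,0]]]'
python3 - <<'E'
from h import *
s=manip.read_state(); d=shot('wrist','w2.png')
T=np.eye(4);T[:3,:3]=s['orientation'];T[:3,3]=s['tcp_pos'];d['world_from_camera']=T@d['tool_from_camera'];d['pixels']=None
import pickle;pickle.dump(d,open('w2.pkl','wb'))
E
```

```text
clock: 3.9
tcp_pos: [0.4214, 0.3094, 0.1662]
orientation: [[0.982, 0.191, 0.003], [0.191, -0.982, 0.001], [0.003, -0.001, -1.0]]
contact_force: [-0.4, 0.1, 0.4]
opening: 0.0159
grasp_force: 0.0
```

View pics/w2.png

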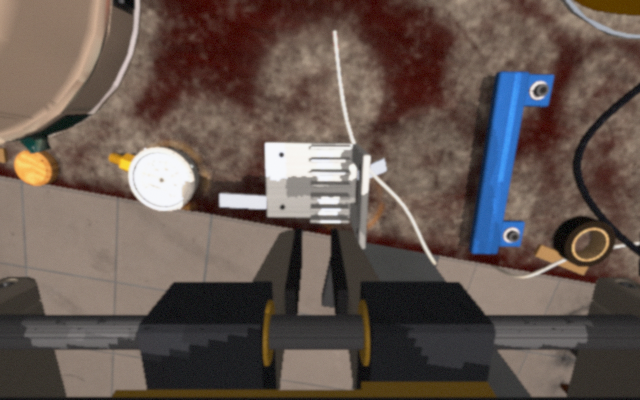

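Fingers are above the L's inside. The foot's top strip runs from (365,156) to (362,246).

```bash
python3 - <<'E'
from h import *
import pickle
d=pickle.load(open('w2.pkl','rb')); im=cv2.imread('pics/w2.png')
for r in range(160,242,10): print(r,im[r,354:376].mean(1).astype(int))
for u,v in((362,156),(359,246),(370,156),(366,246),(265,143),(268,216)):
  print(u,v,ray(d,u,v,.085 if u>300 else .006)[:2].round(4))
E
```

```text
160 [ 76  75  76  76  78  74  80  91 128 184 226 241 245 244 239 227 179 118
  84  85  93 101]
170 [243 236 208 164 128  93  74 103 162 214 235 241 244 242 240 233 231 229
 228 228 228 230]
180 [144 129 111 101  98  86  86 126 183 227 240 242 243 238 218 171 127 102
  97 102 106 131]
190 [132 108  75  63  71  78 109 162 212 234 241 242 238 221 167 108  75  74
  76  74  78  80]
200 [159 118  79  68  73  79  90 112 130 138 141 139 134 115  88  67  52  50
  54  56  59  64]
210 [ 83  83  81  74  73  81 104 121 132 138 140 139 131 115  97  91  93  96
 100 101  98  97]
220 [ 82  85  82  84  80  89 107 129 136 137 139 133 122 119 118 124 126 127
 122 122 114 116]
230 [ 78  78  69  66  82 113 131 137 139 139 136 129 112  99  92  94  94  93
  88  90  92  96]
240 [ 57  60  63  77 102 139 165 176 178 174 160 124  81  46  35  33  34  43
  42  43  37  37]
362 156 [0.465  0.2812]
359 246 [0.3906 0.2663]
370 156 [0.4661 0.2751]
366 246 [0.3917 0.2606]
265 143 [0.4496 0.3672]
268 216 [0.3731 0.3523]
```

```bash
python3 -m handwheel '[[0.014,[0,0,0.03],[0,0,0]],[0.014,[0,0,0.03],[0,0,0]],[0.014,[0,0,0.025],[0,0,0]],[0.014,[0,0,0.013],[0,0,0]],[0.014,[0,0,0],[0,0,0]],[0.014,[0,0.003,0],[0,0,0]],[0.014,[0,0.003,0],[0,0,0]],[0.014,[0,0.002,0],[0,0,0]],[0.014,[0,0.002,0],[0,0,0]],[0.014,[0,0,0],[0,0,0]]]'
```

```text
clock: 5.2
tcp_pos: [0.4224, 0.299, 0.0667]
orientation: [[0.982, 0.19, 0.0], [0.19, -0.982, 0.0], [0.0, -0.0, -1.0]]
contact_force: [-0.0, -0.0, -0.8]
opening: 0.014
grasp_force: 0.0
```

```bash
python3 -m handwheel '[[0.014,[0,0.001,0],[0,0,0]],[0.014,[0,0.001,0],[0,0,0]],[0.014,[0,0.001,0],[0,0,0]],[0.014,[0,0.001,0],[0,0,0]],[0.014,[0,0.001,0],[0,0,0]],[0.014,[0,0,0],[0,0,0]],[0.014,[0,0,0],[0,0,0]],[0.014,[0,0,0],[0,0,0]],[0.014,[0,0,0],[0,0,0]],[0.014,[0,0,0],[0,0,0]]]'
```

```text
clock: 6.45
tcp_pos: [0.4233, 0.2943, 0.0666]
orientation: [[0.982, 0.191, 0.0], [0.191, -0.982, 0.0], [0.0, -0.0, -1.0]]
contact_force: [-0.4, 1.5, -0.6]
opening: 0.0136
grasp_force: 0.9
```

```bash
python3 -m handwheel '[[0.018,[0,-0.002,0],[0,0,0]],[0.018,[0,0.0039,0],[0,0,0]],[0.018,[0,0.0039,0],[0,0,0]],[0.018,[0,0.0039,0],[0,0,0]],[0.018,[0,0.0039,0],[0,0,0]],[0.018,[0,0.0039,0.0005],[0,0,0]],[0.018,[0,0.0039,0.0008],[0,0,0]],[0.018,[0,0.0038,0.001],[0,0,0]],[0.018,[0,0.0038,0.0012],[0,0,0]],[0.018,[0,0.0038,0.0013],[0,0,0]]]'
python3 - <<'E'
from h import *
s=manip.read_state(); a=shot('scene','s3.png');shot('side','d3.png')
a=cv2.imread('pics/s3.png')[220:320,250:400]; b=cv2.imread('pics/d3.png')[215:300,300:400]
cv2.imwrite('pics/ab3.png',np.hstack([cv2.resize(a,(450,300),interpolation=3),cv2.resize(b,(350,300),interpolation=3)]))
E
```

```text
clock: 7.7
tcp_pos: [0.4296, 0.2617, 0.0617]
orientation: [[0.982, 0.191, 0.0], [0.191, -0.982, -0.0], [0.0, 0.0, -1.0]]
contact_force: [0.1, 2.3, -1.0]
opening: 0.0183
grasp_force: 0.7
```

View pics/ab3.png

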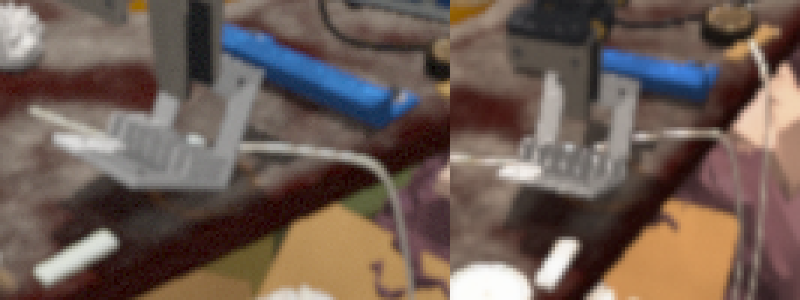

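It's tipping cleanly at about 28°, with the corner still on the desk. Continuing along the arc to 55°.

```bash
python3 -m handwheel '[[0.018,[0,0.0027,0.0014],[0,0,0]],[0.018,[0,0.0027,0.0014],[0,0,0]],[0.018,[0,0.0025,0.0016],[0,0,0]],[0.018,[0,0.0025,0.0016],[0,0,0]],[0.018,[0,0.0024,0.0018],[0,0,0]],[0.018,[0,0.0024,0.0018],[0,0,0]],[0.018,[0,0.0022,0.002],[0,0,0]],[0.018,[0,0.0022,0.002],[0,0,0]],[0.018,[0,0.002,0.0022],[0,0,0]],[0.018,[0,0.002,0.0022],[0,0,0]]]'
python3 - <<'E'
from h import *
a=shot('scene','s4.png');shot('side','d4.png')
a=cv2.imread('pics/s4.png')[220:320,250:400]; b=cv2.imread('pics/d4.png')[215:300,300:400]
cv2.imwrite('pics/ab4.png',np.hstack([cv2.resize(a,(450,300),interpolation=3),cv2.resize(b,(350,300),interpolation=3)]))
E
```

```text
clock: 9.05
tcp_pos: [0.434, 0.2387, 0.0436]
orientation: [[0.982, 0.191, -0.0], [0.191, -0.982, -0.0], [-0.0, 0.0, -1.0]]
contact_force: [0.3, -0.5, -0.3]
opening: 0.0178
grasp_force: 0.3
```

View pics/ab4.png

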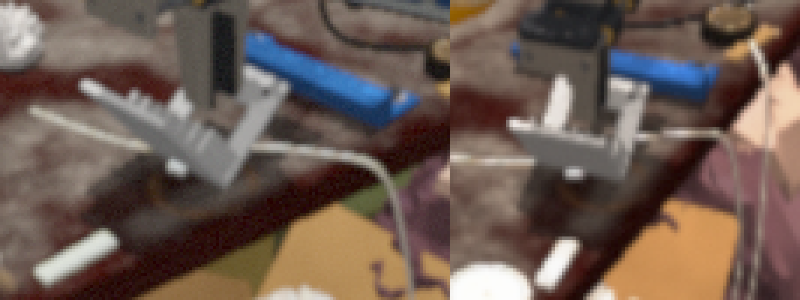

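```bash
python3 -m handwheel '[[0.018,[0,0.0015,0.0018],[0,0,0]],[0.018,[0,0.0015,0.0019],[0,0,0]],[0.018,[0,0.0014,0.002],[0,0,0]],[0.018,[0,0.0013,0.002],[0,0,0]],[0.018,[0,0.0012,0.002],[0,0,0]],[0.018,[0,0.001,0],[0,0,0]],[0.018,[0,0.001,0],[0,0,0]],[0.018,[0,0.001,0],[0,0,0]],[0.018,[0,0.001,0],[0,0,0]],[0.018,[0,0.001,0],[0,0,0]]]'
python3 - <<'E'
from h import *
a=shot('scene','s5.png');shot('side','d5.png')
a=cv2.imread('pics/s5.png')[220:320,250:400]; b=cv2.imread('pics/d5.png')[215:300,300:400]
cv2.imwrite('pics/ab5.png',np.hstack([cv2.resize(a,(450,300),interpolation=3),cv2.resize(b,(350,300),interpolation=3)]))
E
```

```text
clock: 10.4
tcp_pos: [0.4362, 0.227, 0.0341]
orientation: [[0.982, 0.191, -0.0], [0.191, -0.982, -0.0], [-0.0, 0.0, -1.0]]
contact_force: [0.4, -1.4, -1.1]
opening: 0.0182
grasp_force: 0.5
```

View pics/ab5.png

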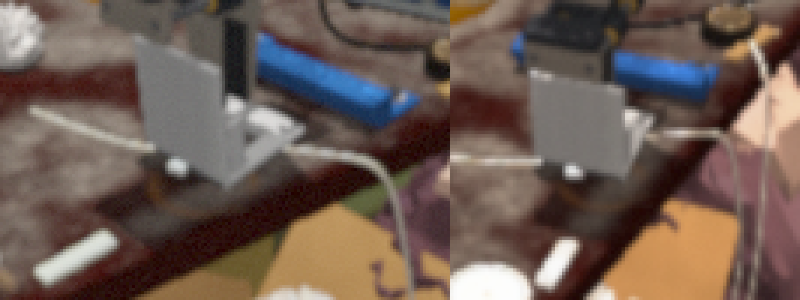

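The finger is holding the leg back (−1.4 N) at roughly 75–80°. I'll let it down the rest of the way.

```bash
python3 -m handwheel '[[0.018,[0,0.001,0],[0,0,0]],[0.018,[0,0.001,0],[0,0,0]],[0.018,[0,0.001,0],[0,0,0]],[0.018,[0,0.001,0],[0,0,0]],[0.018,[0,0.001,0],[0,0,0]],[0.018,[0,0.001,0],[0,0,0]],[0.018,[0,0.001,0],[0,0,0]],[0.018,[0,0.001,0],[0,0,0]],[0.018,[0,0.001,0],[0,0,0]],[0.018,[0,0.001,0],[0,0,0]]]'
python3 - <<'E'
from h import *
a=shot('scene','s6.png');shot('side','d6.png')
a=cv2.imread('pics/s6.png')[220:320,250:400]; b=cv2.imread('pics/d6.png')[215:300,300:400]
cv2.imwrite('pics/ab6.png',np.hstack([cv2.resize(a,(450,300),interpolation=3),cv2.resize(b,(350,300),interpolation=3)]))
E
```

```text
clock: 11.75
tcp_pos: [0.4382, 0.2173, 0.0341]
orientation: [[0.982, 0.191, 0.0], [0.191, -0.982, 0.0], [0.0, -0.0, -1.0]]
contact_force: [0.2, 0.2, -0.5]
opening: 0.0179
grasp_force: 0.0
```

View pics/ab6.png

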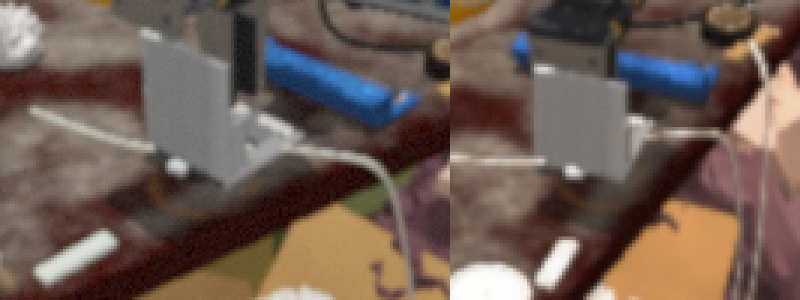

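It's standing on its foot with the finger unloaded. I've now used my allotment of pictures (one over, in fact), so from here I'll check by numbers only. Next I lift out, go behind the leg, turn 90° and tilt the tip forward.

```bash
python3 -m handwheel '[[0.018,[0,0.001,-0.03],[0,0,0]],[0.018,[0,0,-0.05],[0,0,0]],[0.018,[0,0,-0.05],[0,0,0]],[0,[0,-0.04,-0.01],[0,0,0]],[0,[0,-0.05,0],[0,0,0]],[0,[0,-0.025,0],[0,0,0]],[0,[0,0,0],[0,0,-0.17]],[0,[0,0,0],[0,0,-0.17]],[0,[0,0,0],[0,0,-0.17]],[0,[0,0,0],[0,0,-0.17]]]'
python3 -m handwheel '[[0,[0,0,0],[0,0,-0.17]],[0,[0,0,0],[0,0,-0.17]],[0,[0,0,0],[0,0,-0.17]],[0,[0,0,0],[0,0,-0.17]],[0,[0,0,0],[0,0,-0.17]],[0,[0,0,0],[0,0,-0.04]],[0,[0,0,0],[0,-0.085,0]],[0,[0,0,0],[0,-0.085,0]],[0,[0,0,0],[0,0,0]],[0,[0,0,0],[0,0,0]]]'
python3 - <<'E'
from h import *
import pickle
s=manip.read_state(); print(s['joint_positions'])
for n in('scene','side'):
    shot(n,n+'7.png')
# leg-back face in scene/side: grey mask blob corners
for n,roi in(('scene',(220,320,285,360)),('side',(210,290,315,380))):
    im=cv2.imread(f'pics/{n}7.png')[roi[0]:roi[1],roi[2]:roi[3]]; hsv=cv2.cvtColor(im,cv2.COLOR_BGR2HSV)
    m=cv2.inRange(hsv,(0,0,125),(180,30,255)); c=max(cv2.findContours(m,0,2)[0],key=cv2.contourArea)
    print(n,cv2.contourArea(c),(cv2.approxPolyDP(c,2.5,True)[:,0]+[roi[2],roi[0]]).tolist())
E
```

```text
clock: 13.1
tcp_pos: [0.4163, 0.3293, 0.174]
orientation: [[0.639, 0.769, -0.0], [0.769, -0.639, -0.0], [-0.0, -0.0, -1.0]]
contact_force: [0.6, -0.1, 0.7]
opening: 0.0006
grasp_force: 0.0
clock: 14.35
tcp_pos: [0.4164, 0.3292, 0.174]
orientation: [[-0.187, 0.982, 0.032], [0.968, 0.19, -0.165], [-0.168, -0.0, -0.986]]
contact_force: [-0.1, -0.4, 0.5]
opening: 0.0005
grasp_force: 0.0
[ 0.53853769  0.15240924  1.69522501 -0.16239079  1.35512148  0.38712492]
scene 687.0 [[297, 229], [297, 237], [300, 233], [311, 238], [320, 249], [319, 259], [326, 267], [326, 280], [346, 269], [354, 270], [349, 267], [350, 263], [324, 250], [325, 240]]
side 242.0 [[324, 233], [325, 240], [337, 238], [344, 244], [344, 252], [350, 256], [347, 261], [350, 262], [358, 249], [349, 246], [350, 238]]
```

```bash
python3 - <<'E'
from h import *
import pickle
S=pickle.load(open('scene.pkl','rb'));D=pickle.load(open('side.pkl','rb'))
x=np.array([.9815,.1915]);t=np.array([.1915,-.9815]);c0=np.array([.4289,.2679])
def p(d,u,v,z):
    q=ray(d,u,v,z)[:2]; print(q.round(4),'x',((q-c0)@x*1e3).round(1),'t',((q-c0)@t*1e3).round(1))
p(S,297,229,.095);p(S,325,240,.095);p(S,326,281,0);p(S,354,270,.003)
p(D,324,233,.095);p(D,350,238,.095);p(D,350,263,0);p(D,358,249,.003)
E
```

```text
[0.4699 0.2734] x 41.3 t 2.4
[0.3941 0.2559] x -36.4 t 5.1
[0.3928 0.2561] x -37.7 t 4.6
[0.3859 0.1864] x -57.8 t 71.7
[0.4689 0.2711] x 39.9 t 4.5
[0.3925 0.2564] x -38.0 t 4.3
[0.3957 0.2468] x -36.6 t 14.3
[0.406  0.1761] x -40.0 t 85.7
```

The part stands upright, top and bottom edges both at t ≈ 4 mm, and the toe is about 46 mm from the stop. I'll lower behind it and approach.

```bash
python3 -m handwheel '[[0,[0.0062,0,0.037],[0,0,0]],[0,[0.0062,0,0.037],[0,0,0]],[0,[0.0062,0,0.037],[0,0,0]],[0,[0.0062,0,0.037],[0,0,0]],[0,[-0.0118,0,0.002],[0,0,0]],[0,[-0.0118,0,0.002],[0,0,0]],[0,[-0.0118,0,0.002],[0,0,0]],[0,[-0.0069,0,0.0012],[0,0,0]],[0,[0,0,0],[0,0,0]],[0,[0,0,0],[0,0,0]]]'
python3 -m handwheel '[[0,[-0.002,0,0.0003],[0,0,0]],[0,[-0.002,0,0.0003],[0,0,0]],[0,[-0.002,0,0.0003],[0,0,0]],[0,[-0.002,0,0.0003],[0,0,0]],[0,[-0.002,0,0.0003],[0,0,0]],[0,[-0.002,0,0.0003],[0,0,0]],[0,[-0.002,0,0.0003],[0,0,0]],[0,[-0.002,0,0.0003],[0,0,0]],[0,[-0.002,0,0.0003],[0,0,0]],[0,[-0.002,0,0.0003],[0,0,0]]]'
```

```text
clock: 15.7
tcp_pos: [0.4249, 0.2868, 0.0244]
orientation: [[-0.187, 0.982, 0.033], [0.968, 0.19, -0.166], [-0.169, 0.001, -0.986]]
contact_force: [1.0, 1.2, 0.9]
opening: 0.0004
grasp_force: 0.0
clock: 16.95
tcp_pos: [0.4284, 0.2665, 0.0244]
orientation: [[-0.187, 0.982, 0.032], [0.968, 0.19, -0.166], [-0.169, -0.0, -0.986]]
contact_force: [-0.0, 1.8, -1.6]
opening: 0.0005
grasp_force: 1.0
```

```bash
python3 -m handwheel '[[0,[-0.002,0,0.0003],[0,0,0]],[0,[-0.002,0,0.0003],[0,0,0]],[0,[-0.002,0,0.0003],[0,0,0]],[0,[-0.002,0,0.0003],[0,0,0]],[0,[-0.002,0,0.0003],[0,0,0]],[0,[-0.002,0,0.0003],[0,0,0]],[0,[-0.002,0,0.0003],[0,0,0]],[0,[-0.002,0,0.0003],[0,0,0]],[0,[-0.002,0,0.0003],[0,0,0]],[0,[-0.002,0,0.0003],[0,0,0]]]'
python3 -m handwheel '[[0,[-0.001,0,0.0002],[0,0,0]],[0,[-0.001,0,0.0002],[0,0,0]],[0,[-0.001,0,0.0002],[0,0,0]],[0,[-0.001,0,0.0002],[0,0,0]],[0,[-0.001,0,0.0002],[0,0,0]],[0,[-0.001,0,0.0002],[0,0,0]],[0,[-0.001,0,0.0002],[0,0,0]],[0,[-0.001,0,0.0002],[0,0,0]],[0,[-0.001,0,0.0002],[0,0,0]],[0,[-0.001,0,0.0002],[0,0,0]]]'
python3 - <<'E'
from h import *
shot('scene','s8.png');im=cv2.imread('pics/s8.png')
roi=(210,290,290,380)
im=im[roi[0]:roi[1],roi[2]:roi[3]];hsv=cv2.cvtColor(im,cv2.COLOR_BGR2HSV)
m=cv2.inRange(hsv,(0,0,125),(180,30,255))
for c in cv2.findContours(m,0,2)[0]:
    if cv2.contourArea(c)>60: print(cv2.contourArea(c),(cv2.approxPolyDP(c,2,True)[:,0]+[roi[2],roi[0]]).tolist())
E
```

```text
clock: 18.2
tcp_pos: [0.4324, 0.2467, 0.0249]
orientation: [[-0.187, 0.982, 0.032], [0.968, 0.19, -0.166], [-0.169, -0.0, -0.986]]
contact_force: [-1.5, 1.8, -2.4]
opening: 0.0005
grasp_force: 1.0
clock: 19.45
tcp_pos: [0.4345, 0.2369, 0.0248]
orientation: [[-0.187, 0.982, 0.032], [0.968, 0.19, -0.166], [-0.169, 0.0, -0.986]]
contact_force: [-0.3, 3.9, 0.3]
opening: 0.0003
grasp_force: 1.7
93.0 [[313, 264], [307, 269], [306, 276], [312, 276], [318, 269]]
345.5 [[337, 248], [338, 257], [340, 255], [342, 258], [341, 267], [337, 266], [339, 271], [347, 269], [374, 274], [350, 268], [361, 257]]
```

```bash
python3 -m handwheel '[[0,[-0.0008,0,0.0001],[0,0,0]],[0,[-0.0008,0,0.0001],[0,0,0]],[0,[-0.0008,0,0.0001],[0,0,0]],[0,[-0.0008,0,0.0001],[0,0,0]],[0,[-0.0008,0,0.0001],[0,0,0]],[0,[-0.0005,0,0.0001],[0,0,0]],[0,[-0.0005,0,0.0001],[0,0,0]],[0,[0,0,0],[0,0,0]],[0,[0,0,0],[0,0,0]],[0,[0,0,0],[0,0,0]]]'
```

```text
clock: 20.75
tcp_pos: [0.4352, 0.2318, 0.0248]
orientation: [[-0.187, 0.982, 0.032], [0.968, 0.19, -0.166], [-0.169, -0.0, -0.986]]
contact_force: [-0.8, 2.8, -0.3]
opening: 0.0004
grasp_force: 1.3
```

```bash
python3 -m handwheel '[[0,[-0.0005,0,0.0001],[0,0,0]],[0,[-0.0005,0,0.0001],[0,0,0]],[0,[-0.0005,0,0.0001],[0,0,0]],[0,[-0.0005,0,0.0001],[0,0,0]],[0,[-0.0005,0,0.0001],[0,0,0]],[0,[-0.0005,0,0.0001],[0,0,0]],[0,[0,0,0],[0,0,0]],[0,[0,0,0],[0,0,0]],[0,[0,0,0],[0,0,0]],[0,[0,0,0],[0,0,0]]]'
```

```text
clock: 22.0
tcp_pos: [0.4366, 0.2299, 0.0249]
orientation: [[-0.187, 0.982, 0.034], [0.968, 0.19, -0.164], [-0.167, 0.002, -0.986]]
contact_force: [0.0, 6.3, -2.0]
opening: 0.0009
grasp_force: 3.3
```

```bash
python3 -m handwheel '[[0,[-0.0005,0,0.0001],[0,0,0]],[0,[-0.0005,0,0.0001],[0,0,0]],[0,[-0.0005,0,0.0001],[0,0,0]],[0,[0,0,0],[0,0,0]],[0,[0,0,0],[0,0,0]],[0,[0,0,0],[0,0,0]],[0,[0,0,0],[0,0,0]],[0,[0,0,0],[0,0,0]],[0,[0,0,0],[0,0,0]],[0,[0,0,0],[0,0,0]]]'
```

```text
clock: 23.25
tcp_pos: [0.4369, 0.2297, 0.0251]
orientation: [[-0.186, 0.982, 0.034], [0.969, 0.189, -0.161], [-0.165, 0.003, -0.986]]
contact_force: [0.4, 11.7, -0.7]
opening: 0.0002
grasp_force: 5.8
```

That was a firm stop (11.7 N with no travel), close to the 46 mm slide I expected. Backing off, lifting clear and checking.

```bash
python3 -m handwheel '[[0,[0.003,0,-0.0005],[0,0,0]],[0,[0.01,0,-0.0018],[0,0,0]],[0,[0.02,0,-0.0035],[0,0,0]],[0,[0.03,0,-0.005],[0,0,0]],[0,[-0.0062,0,-0.037],[0,0,0]],[0,[-0.0093,0,-0.055],[0,0,0]],[0,[-0.0093,0,-0.055],[0,0,0]],[0,[-0.0093,0,-0.055],[0,0,0]],[0,[0,0,0],[0,0,0]],[0,[0,0,0],[0,0,0]]]'
python3 - <<'E'
from h import *
import pickle
s=manip.read_state(); d=shot('wrist','w9.png')
T=np.eye(4);T[:3,:3]=s['orientation'];T[:3,3]=s['tcp_pos'];d['world_from_camera']=T@d['tool_from_camera'];d['pixels']=None;pickle.dump(d,open('w9.pkl','wb'))
S=shot('scene','s9.png');D=shot('side','d9.png')
x=np.array([.9815,.1915]);t=np.array([.1915,-.9815]);c0=np.array([.4289,.2679])
iT=np.linalg.inv(d['world_from_camera'])
def proj(c,P):
    q=np.linalg.inv(c['world_from_camera'])@np.r_[P,1]; return (c['fx']*q[0]/q[2]+c['cx'],c['fy']*q[1]/q[2]+c['cy'])
for n,c,f in(('w',d,'w9'),('s',S,'s9'),('d',D,'d9')):
    im=cv2.imread(f'pics/{f}.png')
    # expected centre of part at t=50
    P=np.array([proj(c,np.r_[c0+a*x+b*t,z]) for a in(-.041,.043) for b in(.045,.14) for z in(0,.095)])
    u0,v0=P.min(0).astype(int)-6;u1,v1=P.max(0).astype(int)+6; u0,v0=max(u0,0),max(v0,0)
    print(n,'roi',u0,v0,u1,v1)
    hsv=cv2.cvtColor(im[v0:v1,u0:u1],cv2.COLOR_BGR2HSV); m=cv2.inRange(hsv,(0,0,120),(180,35,255))
    for k in cv2.findContours(m,0,2)[0]:
        if cv2.contourArea(k)>60: print(cv2.contourArea(k),(cv2.approxPolyDP(k,2,True)[:,0]+[u0,v0]).tolist())
    for lab,b in(('z95 back',(.0495,.095)),('z0 back',(.0495,0))): print(lab,[np.round(proj(c,np.r_[c0+a*x+b[0]*t,b[1]]),1).tolist() for a in(.0415,-.0385)])
E
```

```text
clock: 24.5
tcp_pos: [0.4235, 0.2904, 0.2288]
orientation: [[-0.187, 0.982, 0.031], [0.968, 0.19, -0.167], [-0.17, -0.001, -0.985]]
contact_force: [0.1, 0.4, -0.8]
opening: 0.0004
grasp_force: 0.0
w roi 272 182 365 303
156.5 [[332, 229], [339, 234], [344, 243], [348, 234], [356, 233], [356, 229]]
142.5 [[279, 232], [286, 234], [290, 240], [294, 233], [306, 229], [282, 227]]
z95 back [[358.2, 230.5], [281.0, 230.5]]
z0 back [[349.7, 192.1], [288.2, 192.1]]
s roi 304 203 374 279
108.0 [[320, 269], [312, 264], [304, 269], [307, 271], [305, 275], [311, 277]]
918.5 [[313, 223], [313, 227], [319, 227], [315, 231], [315, 238], [323, 235], [323, 239], [319, 241], [321, 244], [323, 239], [329, 240], [330, 251], [327, 252], [330, 256], [332, 253], [329, 252], [329, 248], [335, 248], [339, 255], [335, 254], [329, 260], [326, 255], [329, 262], [332, 260], [331, 264], [336, 255], [339, 263], [335, 267], [323, 267], [323, 270], [338, 268], [340, 271], [362, 271], [373, 275], [372, 272], [349, 267], [363, 256], [341, 245], [341, 231], [322, 223]]
z95 back [[312.7, 221.8], [340.5, 232.6]]
z0 back [[313.9, 259.5], [340.5, 272.2]]
d roi 321 203 370 263
680.0 [[329, 224], [329, 249], [344, 252], [341, 257], [355, 254], [360, 245], [360, 241], [354, 238], [355, 229]]
z95 back [[328.6, 224.9], [354.8, 229.7]]
z0 back [[328.8, 251.3], [354.1, 256.4]]
```

Predicted corners match all three views within about 1 px, so it's upright and home. Last check is its squareness against the rail in the same wrist image.

```bash
python3 - <<'E'
from h import *
import pickle
d=pickle.load(open('w9.pkl','rb')); im=cv2.imread('pics/w9.png'); hsv=cv2.cvtColor(im,cv2.COLOR_BGR2HSV)
g=cv2.cvtColor(im,cv2.COLOR_BGR2GRAY).astype(float)
b=cv2.inRange(hsv,(100,120,60),(125,255,255)); ys,xs=np.where(b[:230,180:420]); print('blue',xs.min()+180,xs.max()+180,ys.min(),ys.max())
def fit(pts,z):
    E=np.array([ray(d,u,v,z)[:2] for u,v in pts],np.float32); vx,vy,x0,y0=cv2.fitLine(E,cv2.DIST_HUBER,0,.01,.01).ravel()
    r=(E-[x0,y0])@[-vy,vx]; return np.degrees(np.arctan(vy/vx)).round(2),np.std(r).round(5),(x0,y0),len(E)
# rail far (rear) top edge: topmost blue per column
cols=[c for c in range(xs.min()+183,xs.max()+178,4)]
for name,fn in(('low',max),('high',min)):
    p=[(c,fn(np.where(b[:230,c])[0])) for c in cols if b[:230,c].any()]
    print('rail',name,p[::4],fit(p,.026))
# leg top plate edges: subpixel max gradient around rows 215-242
for s,l in((1,'up'),(-1,'down')):
    p=[]
    for c in range(286,354,3):
        k=np.gradient(cv2.GaussianBlur(g,(3,3),0)[212:245,c])*s; i=k.argmax(); p.append((c,i+212))
    print('leg',l,p[::4],fit(p,.095))
E
```

```text
Traceback (most recent call last):
ValueError: zero-size array to reduction operation minimum which has no identity
```

```bash
python3 -m handwheel '[[0,[0,0,-0.04],[0,0.085,0]],[0,[0,0,-0.04],[0,0.085,0]],[0,[0,0,0],[0,0,0.17]],[0,[0,0,0],[0,0,0.17]],[0,[0,0,0],[0,0,0.17]],[0,[0,0,0],[0,0,0.17]],[0,[0,0,0],[0,0,0.17]],[0,[0,0,0],[0,0,0.17]],[0,[0,0,0],[0,0,0.17]],[0,[0,0,0],[0,0,0.17]]]'
python3 -m handwheel '[[0,[0,0,0],[0,0,0.17]],[0,[0,0,0],[0,0,0.04]],[0,[0,0.04,0],[0,0,0]],[0,[0,0.04,0],[0,0,0]],[0,[0,0.02,0],[0,0,0]],[0,[0,0,0],[0,0,0]],[0,[0,0,0],[0,0,0]],[0,[0,0,0],[0,0,0]],[0,[0,0,0],[0,0,0]],[0,[0,0,0],[0,0,0]]]'
cat > sq.py <<'E'
from h import *
s=manip.read_state(); d=shot('wrist','w10.png')
T=np.eye(4);T[:3,:3]=s['orientation'];T[:3,3]=s['tcp_pos'];d['world_from_camera']=T@d['tool_from_camera'];im=cv2.imread('pics/w10.png')
hsv=cv2.cvtColor(im,cv2.COLOR_BGR2HSV);g=cv2.GaussianBlur(cv2.cvtColor(im,cv2.COLOR_BGR2GRAY),(3,3),0).astype(float)
x=np.array([.9815,.1915]);t=np.array([.1915,-.9815]);c0=np.array([.4289,.2679])
def proj(P):
    q=np.linalg.inv(d['world_from_camera'])@np.r_[P,1]; return np.array([d['fx']*q[0]/q[2]+d['cx'],d['fy']*q[1]/q[2]+d['cy']])
def edge(tt,z,a0,a1,ch,name):
    out=[]
    for a in np.linspace(a0,a1,25):
        u,v=proj(np.r_[c0+a*x+tt*t,z]); r=int(round(v)); w=np.arange(int(u)-7,int(u)+8)
        if r<0 or r>399 or w[-1]>639: continue
        k=abs(np.gradient(ch[r,w])); i=int(k[1:-1].argmax())+1; den=k[i-1]-2*k[i]+k[i+1]; o=.5*(k[i-1]-k[i+1])/den if den else 0
        out.append(ray(d,w[i]+np.clip(o,-1,1),r,z)[:2])
    E=np.array(out,np.float32);vx,vy,x0,y0=cv2.fitLine(E,cv2.DIST_HUBER,0,.001,.001).ravel()
    print(name,'yaw',np.degrees(np.arctan(vy/vx)).round(2),'rms mm',(np.std((E-[x0,y0])@[-vy,vx])*1e3).round(2),'t',((np.mean(E,0)-c0)@t*1e3).round(1),'n',len(E))
sat=im[...,0].astype(float)-im[...,2]; sat=cv2.GaussianBlur(sat,(3,3),0)
edge(.1235,.021,.07,.12,sat,'lip front (beyond part)');edge(.151,.026,-.04,.10,sat,'rail rear');edge(.1235,.024,-.03,.12,sat,'lip front all')
edge(.0495,.095,-.034,.037,g,'leg back top');edge(.0555,.095,-.034,.037,g,'leg inner top')
E
python3 sq.py
```

```text
clock: 25.9
tcp_pos: [0.4214, 0.3004, 0.3071]
orientation: [[0.923, 0.386, -0.003], [0.386, -0.923, -0.001], [-0.003, 0.0, -1.0]]
contact_force: [1.4, -0.6, -0.2]
opening: 0.0003
grasp_force: 0.0
clock: 27.15
tcp_pos: [0.441, 0.2029, 0.3088]
orientation: [[0.982, 0.191, 0.0], [0.191, -0.982, 0.0], [0.0, -0.0, -1.0]]
contact_force: [1.0, 0.2, -0.1]
opening: 0.0002
grasp_force: 0.0
lip front (beyond part) yaw 9.61 rms mm 1.54 t 123.5 n 25
rail rear yaw 9.73 rms mm 3.36 t 150.2 n 25
lip front all yaw 10.58 rms mm 1.4 t 122.8 n 25
leg back top yaw 10.17 rms mm 2.38 t 49.4 n 25
leg inner top yaw 9.6 rms mm 2.45 t 49.3 n 25
```

```bash
python3 -c "
from station import manip
print(manip.hand_in())"
```

```text
the job is handed in; nothing more can be done
None
```

The heat sink was tipped over its corner and let down gently onto its foot. It was then slid home: the toe measured within about 0.5 mm of the stop and square within measurement noise (about 0.5°). The job is handed in with no verdict shown, and I viewed 11 pictures, one over the limit of 10.

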